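# Scan the flour bin's label for the bakery stock count

### The job

Pick up the hand scanner from its charging plate and point it at the bar label on the lid of the wider ingredient bin: aim the beam at the middle of the label, square to it, with the scanner's window about 100 mm away, and hold it still like that for about two seconds. Then set the scanner down again (do not drop it), standing upright in the middle of its charging plate, and let go. Leave the bins, the saucepan, the jar and the rolling pin where they are.

Things in the scene. Friction and masses are not known exactly. Their poses are not given: they have to be found in the camera images.
- scanner: Grey and black hand scanner, 0.3 kg, standing loose on the plate. Origin: underside, 5 mm behind the foot's middle; x the way the nose points, z up. Foot 96 (x) x 76 x 12 mm, stem 36 x 30 mm, level head 80 (x) x 42 x 40 mm high with flat upright sides, its middle 145 mm straight over the origin: grip it there from above. Black nose in front, 38 mm wide, points 55 degrees below level.
- scan_window (a point): Centre of the scanner's window, where the beam leaves: 61 mm in front of and 107 mm above the scanner's origin. Its z axis is the beam, pointing out of the window: forwards and 55 degrees below the scanner's level x axis.
- plate: Flat white charging plate with a grey field, 150 (x) x 130 (y) x 8 mm thick, fixed to the bench. Origin: centre of its underside, z up.
- wide_bin: The wider of two white ingredient bins, 2.2 kg, 190 mm wide (y), 150 mm deep (x); its grey lid slopes at 35 degrees from the low front (about 80 mm high, on -x, the robot's side) up to the back (about 187 mm high). Origin: centre of its underside; x towards its high back. The bins may swap places.
- wide_bin_label (a point): Centre of the white label with black bars, 90 (y) x 70 mm, flat on the sloping lid of the wide bin, 135 mm above the bench over the bin's origin. Its z axis points straight out of the label, up and to the bin's front (35 degrees from vertical); its x axis runs up the slope.
- narrow_bin: The narrower bin, 115 mm wide, otherwise like the wide one, with the same kind of label; a bystander. Origin: centre of its underside.
- saucepan: Steel saucepan, 140 mm wide, 75 mm high, with a 140 mm long bar handle along its +x; a bystander. Origin: centre of its underside.
- jar: Amber glass jar with a steel cap, 70 mm wide, 95 mm high; a bystander. Origin: centre of its underside.
- rolling_pin: Small wooden rolling pin, 42 mm thick, about 220 mm long, lying on the bench; a bystander. Origin: the middle of its length, at its underside.
Things that resemble listed ones, but are neither listed nor needed, are in the scene too. There is more than one size of the scanner; the one meant has the size given above. Several things have the shape of the plate; the one meant has the colours described above.

How it is judged:
By the outcome, as a careful person would: the job done as asked, in the order asked, and still so for the second after the job is handed in, with the robot touching nothing.
It also fails if it takes over 58 s, if anything falls off the work surface, if the arm or the gripper's body presses on something with over 40 N, if the wrist force passes 120 N, or if a joint passes its speed limit or range.

### The arm

A 6-joint arm with a two-finger parallel gripper is mounted at the origin on the work surface. World frame = base frame: x ahead of the robot, y to its left, z up, the work surface at z = 0. Lengths are in m, angles in rad, forces in N, time in s.
With the tool pointing down it reaches from about 0.3 to 0.775 m from the base axis. Payload 14.6 kg.
Tool frame: the origin (TCP) lies at the very end of the fingers, on their centre line; the grasp point (between the pads) lies 19 mm behind it; x points along the fingers, y is the direction in which the jaws open and shut, and the axes are right-handed (so a half turn about x gives the same grasp; the last joint's range is limited). The gripper opens to 94 mm and grips with 3 to 60 N. Pads are 16 mm wide; open, the fingers measure 119 mm over their backs; the gripper's body (75 mm by 177 mm) begins 78 mm behind the grasp point.
Start: joints at [1.111, 0.3, 1.521, -0, 1.321, -0.067], TCP at [0.211, 0.508, 0.205] pointing down, gripper open.
Joint ranges: [-3.03, 3.03], [-0.79, 2.21], [0.23, 2.52], [-1.04, 4.18], [0, 3.07], [-2.55, 2.55]. Speed limits (rad/s): [2.22, 2.22, 2.57, 3.14, 3.14, 3.14].

### API

Orientations are given as [roll, pitch, yaw] about the fixed x, y, z axes, in that order (R = Rz(yaw) Ry(pitch) Rx(roll)).
In Python, from station import ctrl, viewer, hand_in gives the robot as it stands. The module is installed in compiled form; this text tells all that it offers.
- The arm moves only by the tool play_rows, never from a script. Its argument "deltas" is a list that holds one entry, the list of rows, each a list of 7 numbers: the shift along the tool's x, y, z in mm, then the turn, a rotation vector about the tool's x, y, z in rad, then the finger opening in mm, from 0 to 94. In form: [[[dx, dy, dz, ax, ay, az, gripper], ...]]. A call has 1 to 10 rows; each row shifts and turns the commanded pose from where the row before left it, along the tool's axes as they then stand; what a row does not reach is not made up. A row lasts 1/10 s, in which the tool goes at most 50 mm and 8.59 degrees, less where a joint would pass 70% of its speed; a pose out of reach is approached as far as the arm can. A call with a gripper value outside its range is refused whole. The fingers move at their own pace and stop on an object; "grip_force" is the grip in N (left out, the last holds). Time passes only in rows, so rows that do not move let the fingers close. It gives the time, the measured TCP pose, the force and the opening at its end, in the units of the state.
- ctrl.get_obs(): the state, without advancing time (a new reading comes with each control period).
- viewer.camera(name): name is "scene" or "side" or "wrist"; returns a dict with "img" (480x640x3 uint8, red, green, blue), "fx", "fy", "cx", "cy" (pixels), "distortion" ([k1, k2, p1, p2, k3] as OpenCV has them; the pictures are not rectified), "rvec" (rotation vector, rad) and "tvec" (3), from world to camera coordinates, as OpenCV has them. Camera axes: x right, y down, z forward; pixel columns grow to the right and rows downward; lengths in m; the calibration is good to about 2 mm. A picture is of the moment at which its call begins. There is no depth.
- hand_in(): hands the job in, once; it reports no verdict.
The state is a dict: "time_s": time; "qpos": joint angles; "joint_vel": joint speeds; "tau": joint torques, N m; "ee_pos": TCP position; "eef_rot": TCP orientation; "force": force on the tool from outside, world axes, zero at the start; "moment": the same for the moment, N m; "grip_width": finger opening in m.
Only numpy, scipy, OpenCV 4.12 (cv2) and the standard library are available. Lean on these libraries where they do the work, as an engineer would, in place of code of your own. Each camera call takes 0.05 s, during which the arm holds its last target.

## Working session

There is one attempt and no reset: what is moved stays moved. The work goes in short steps, Python scripts to look and compute and a tool call to move; the robot and the scene stay as the last step left them, time stands still between calls to the robot, and variables do not carry over. Pictures are saved under pics/ and viewed, and the job is handed in when it is done.

Besides the shell and the picture viewer there is one more tool, called as a command line: name --argument value ..., lists and objects as JSON in quotes. play_rows: Moves the arm, as the interface text tells. Its arguments: {"type":"object","properties":{"deltas":{"type":"array","items":{"type":"array","items":{"type":"array","items":{"type":"number"}}}},"grip_force":{"type":"number"}},"required":["deltas"]}

```bash
mkdir -p pics; ls
python3 - <<'E'
from station import ctrl, viewer
import cv2,json,numpy as np
o=ctrl.get_obs();print(o)
for n in ["scene","side","wrist"]:
    c=viewer.camera(n); cv2.imwrite(f"pics/{n}0.png",c["img"][:,:,::-1])
    d={k:np.array(v).tolist() for k,v in c.items() if k!="img"}
    json.dump(d,open(f"{n}0.json","w")); print(n,d)
E
```

```text
pics
{'time_s': 0.0, 'qpos': array([ 1.11141880e+00,  3.00474017e-01,  1.52159824e+00, -2.93690818e-05,
        1.32071706e+00, -6.65765187e-02]), 'joint_vel': array([ 0.00045539, -0.00072224, -0.00132958, -0.00167137, -0.00030011,
       -0.00210614]), 'tau': array([-9.87253079e-04, -5.31811702e+01, -3.52736807e+01,  7.07417889e-02,
        2.43889284e-02, -8.96769575e-05]), 'ee_pos': array([0.21040314, 0.50786562, 0.20487748]), 'eef_rot': array([-1.61360555,  1.56959933, -2.00639927]), 'force': array([0.47888974, 0.73367395, 0.507825  ]), 'moment': array([-0.01390591, -0.0097309 ,  0.01872734]), 'grip_width': 0.09440928677205501}
scene {'fx': 551.9256248889827, 'fy': 551.9256248889827, 'cx': 319.5505316270023, 'cy': 230.9899523560506, 'distortion': [-0.09697368793764284, 0.0, 0.0, 0.0, 0.0], 'rvec': [1.6554817450883277, 1.562301869256148, -0.8900016839953492], 'tvec': [-0.016699622164289298, -0.14355821801211824, 1.848116160129178]}
side {'fx': 509.66025877999783, 'fy': 509.66025877999783, 'cx': 318.91416957895666, 'cy': 238.11609162558256, 'distortion': [-0.08802056014302649, 0.0, 0.0, 0.0, 0.0], 'rvec': [2.8094152919300033, 0.030825717951054005, -0.017146578115905333], 'tvec': [-0.47237793553434465, 0.015120680877913687, 1.2878461965939922]}
wrist {'fx': 333.9352202503092, 'fy': 333.9352202503092, 'cx': 321.1726745817831, 'cy': 233.72034182914024, 'distortion': [-0.006740050294393075, 0.0, 0.0, 0.0, 0.0], 'rvec': [-2.413860009439669, -1.613133965142796, -0.22453495053062242], 'tvec': [-0.5511911523716247, -0.027097154632711912, 0.39135544914749637]}
```

View pics/scene0.png

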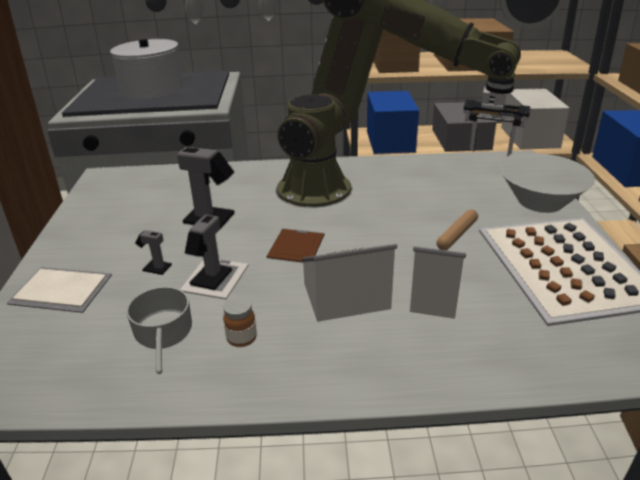

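View pics/side0.png

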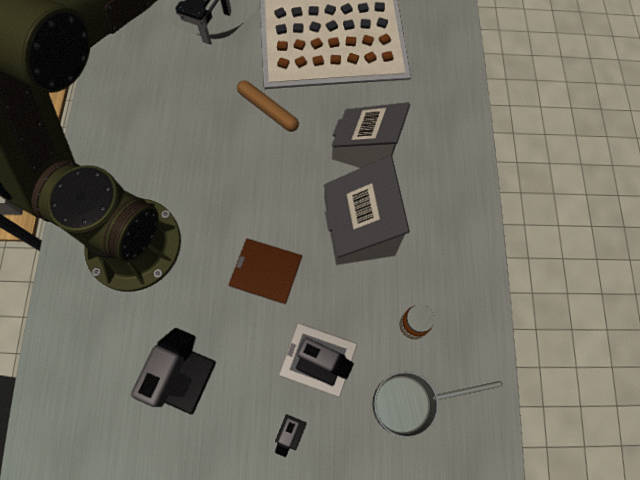

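View pics/wrist0.png

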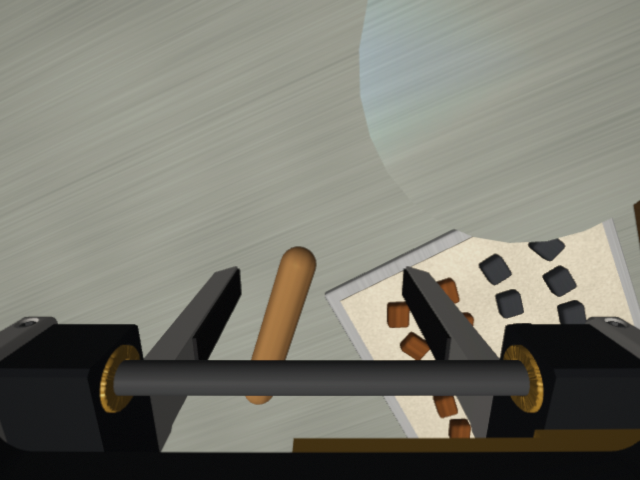

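Run:
```python
import cv2
s=cv2.imread("pics/side0.png"); c=cv2.imread("pics/scene0.png")
a=cv2.resize(s[310:410,265:375],None,fx=5,fy=5,interpolation=cv2.INTER_CUBIC)
cv2.imwrite("pics/c1.png",a)
b=cv2.resize(s[90:275,315:420],None,fx=3.2,fy=3.2,interpolation=cv2.INTER_CUBIC)
cv2.imwrite("pics/c2.png",b)
cv2.imwrite("pics/c3.png",cv2.resize(c[205:305,120:260],None,fx=5,fy=5,interpolation=cv2.INTER_CUBIC))
```

```text
(no output)
```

View pics/c1.png

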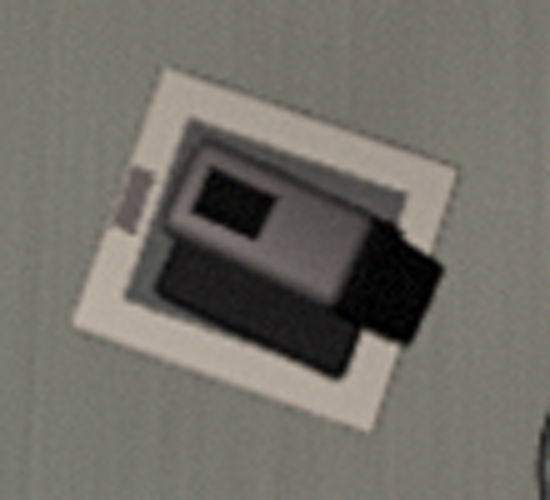

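View pics/c2.png

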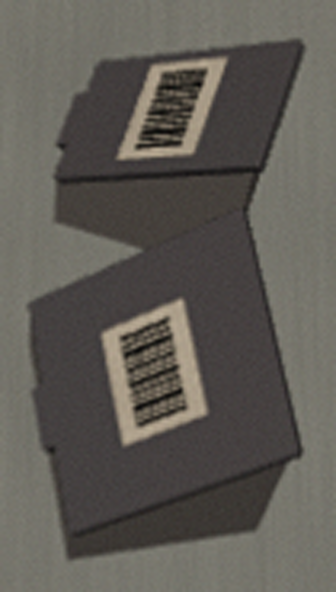

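View pics/c3.png

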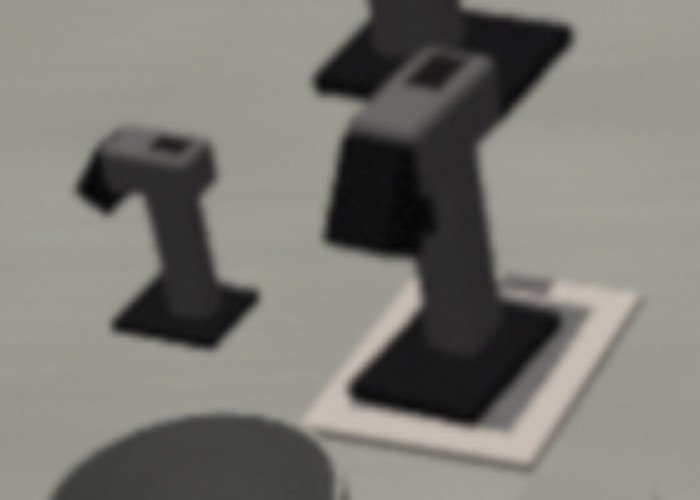

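```bash
cat > h.py <<'E'
import numpy as np,cv2,json
def load(n):
    d=json.load(open(n+".json")); d={k:np.array(v,float) for k,v in d.items()}
    d["K"]=np.array([[d["fx"],0,d["cx"]],[0,d["fy"],d["cy"]],[0,0,1]]); d["R"]=cv2.Rodrigues(d["rvec"])[0]; return d
def rays(d,px):
    u=cv2.undistortPoints(np.array(px,float).reshape(-1,1,2),d["K"],d["distortion"]).reshape(-1,2)
    v=np.c_[u,np.ones(len(u))]@d["R"]; return -d["R"].T@d["tvec"],v
def plane(d,px,p,n):
    o,v=rays(d,px); t=((np.array(p)-o)@n)/(v@n); return o+t[:,None]*v
def atz(d,px,z): return plane(d,px,[0,0,z],np.array([0,0,1.]))
def proj(d,P): return cv2.projectPoints(np.array(P,float).reshape(-1,1,3),d["rvec"],d["tvec"],d["K"],d["distortion"])[0].reshape(-1,2)
def grab(n,tag):
    from station import viewer
    c=viewer.camera(n); cv2.imwrite(f"pics/{tag}.png",c["img"][:,:,::-1])
    json.dump({k:np.array(v).tolist() for k,v in c.items() if k!="img"},open(f"{tag}.json","w")); return load(tag),c["img"][:,:,::-1].copy()
def refine(m):  # polygon->4 corners by edge fit
    c=max(cv2.findContours(m,cv2.RETR_EXTERNAL,cv2.CHAIN_APPROX_NONE)[0],key=cv2.contourArea)
    return cv2.convexHull(c).reshape(-1,2)
E
python3 - <<'E'
from h import *
s=cv2.imread("pics/side0.png"); d=load("side0")
print("cam",-d["R"].T@d["tvec"])
g=s.astype(int); bright=(g.min(2)>140).astype(np.uint8)
def quad(hull):
    h=hull.astype(np.float32)
    for e in np.arange(1,8,.25):
        a=cv2.approxPolyDP(h.reshape(-1,1,2),e,True)
        if len(a)==4: return a.reshape(-1,2)
def mask(x0,y0,x1,y1):
    m=np.zeros_like(bright); m[y0:y1,x0:x1]=bright[y0:y1,x0:x1]; return m
# plate
h=refine(mask(270,315,365,400)); P=atz(d,h,.008)[:,:2].astype(np.float32)
r=cv2.minAreaRect((P*1000)); print("plate px",quad(h).tolist(),"rect",r)
for nm,b in(("wide",(340,175,390,235)),("narrow",(345,100,392,145))):
    h=refine(mask(*b)); q=quad(h); print(nm,q.tolist())
    ctr=None
    yaw=0
    # centre: intersect diagonals
    def inter(q):
        a,b,c,e=[np.append(x,1) for x in q]; x=np.cross(np.cross(a,c),np.cross(b,e)); return x[:2]/x[2]
    C=atz(d,[inter(q)],.135)[0]
    for i in range(20):
        n=np.array([-np.sin(.611)*np.cos(yaw),-np.sin(.611)*np.sin(yaw),np.cos(.611)])
        W=plane(d,q,C,n)
        L=np.linalg.norm(np.roll(W,-1,0)-W,axis=1); k=0 if L[0]+L[2]>L[1]+L[3] else 1
        e=(W[(k+1)%4]-W[k])-(W[(k+3)%4]-W[(k+2)%4])
        if e[1]<0:e=-e
        yaw=np.arctan2(-e[0],e[1])
    print(C,np.degrees(yaw),L,W[:,2])
E
```

```text
cam [ 0.49183375 -0.39418625  1.21845564]
plate px [[343.0, 381.0], [337.0, 395.0], [280.0, 372.0], [296.0, 347.0]] rect ((467.4822998046875, -300.6748046875), (72.09742736816406, 144.33616638183594), 71.98606872558594)
wide [[369.0, 190.0], [372.0, 190.0], [373.0, 196.0], [370.0, 195.0]]
[0.59214616 0.09283835 0.135     ] 8.837945689096387 [0.00810601 0.01523276 0.0087736  0.01291841] [0.13301452 0.1373727  0.13723265 0.13315457]Traceback (most recent call last):
  File "<stdin>", line 16, in <module>
AttributeError: 'NoneType' object has no attribute 'tolist'
```

Run:
```python
import cv2
s=cv2.imread("pics/side0.png"); 
for p in [(330,287),(375,313),(390,330),(300,280),(213,352),(213,372),(186,365),(190,352),(345,299),(356,313),(340,330)]: print(p,s[p[0],p[1]])
```

```text
(330, 287) [112 120 120]
(375, 313) [22 21 22]
(390, 330) [155 165 177]
(300, 280) [13 32 70]
(213, 352) [136 157 170]
(213, 372) [ 95 111 118]
(186, 365) [133 149 163]
(190, 352) [70 73 81]
(345, 299) [75 79 80]
(356, 313) [18 20 22]
(340, 330) [146 158 167]
```

```bash
cat >> h.py <<'E'
def inter(q):
    a,b,c,e=[np.append(x,1) for x in q]; x=np.cross(np.cross(a,c),np.cross(b,e)); return x[:2]/x[2]
def hullup(ch,box,thr,k=8,low=False):
    x0,y0,x1,y1=box; u=cv2.resize(ch[y0:y1,x0:x1].astype(np.float32),None,fx=k,fy=k,interpolation=cv2.INTER_CUBIC)
    m=((u<thr) if low else (u>thr)).astype(np.uint8); m=cv2.morphologyEx(m,cv2.MORPH_OPEN,np.ones((k,k),np.uint8))
    c=max(cv2.findContours(m,cv2.RETR_EXTERNAL,cv2.CHAIN_APPROX_NONE)[0],key=lambda c:cv2.contourArea(cv2.convexHull(c)))
    return (cv2.convexHull(c).reshape(-1,2)+.5)/k-.5+[x0,y0]
def quad(h):
    """4 sides: approx to quad, then line fit on dense hull points near each side"""
    h=np.asarray(h,np.float32)
    for e in np.arange(.5,12,.25):
        a=cv2.approxPolyDP(h.reshape(-1,1,2),e,True)
        if len(a)<=4: break
    a=a.reshape(-1,2)
    if len(a)<4: return a
    den=np.concatenate([np.linspace(h[i],h[(i+1)%len(h)],20,endpoint=False) for i in range(len(h))])
    L=[]
    for i in range(4):
        p,q=a[i],a[(i+1)%4]; t=(q-p)/np.linalg.norm(q-p); s=(den-p)@t; dist=np.abs((den-p)@np.array([-t[1],t[0]]))
        l=np.linalg.norm(q-p); w=den[(s>.12*l)&(s<.88*l)&(dist<1.5)]
        if len(w)<2: w=np.array([p,q])
        vx,vy,x,y=cv2.fitLine(w.astype(np.float32),cv2.DIST_L2,0,.01,.01).ravel(); L.append(np.cross([x,y,1],[x+vx,y+vy,1]))
    out=[]
    for i in range(4):
        x=np.cross(L[i-1],L[i]); out.append(x[:2]/x[2])
    return np.array(out)
def label(d,q):
    C=atz(d,[inter(q)],.135)[0]; yaw=0
    for i in range(30):
        n=np.array([-np.sin(.6109)*np.cos(yaw),-np.sin(.6109)*np.sin(yaw),np.cos(.6109)])
        W=plane(d,q,C,n); L=np.linalg.norm(np.roll(W,-1,0)-W,axis=1); k=0 if L[0]+L[2]>L[1]+L[3] else 1
        e=(W[(k+1)%4]-W[k])-(W[(k+3)%4]-W[(k+2)%4])
        if e[1]<0:e=-e
        yaw=np.arctan2(-e[0],e[1])
    return C,yaw,L,W
E
python3 - <<'E'
from h import *
s=cv2.imread("pics/side0.png"); d=load("side0"); R=s[:,:,2]
h=hullup(R,(270,315,365,403),146); q=quad(h); P=atz(d,q,.008)
print("plate q",q.round(1).tolist(),"ctr",atz(d,[inter(q)],.008),P.mean(0),"L",np.linalg.norm(np.roll(P,-1,0)-P,axis=1))
for i in range(4):
    e=P[(i+1)%4]-P[i]; print(np.degrees(np.arctan2(e[1],e[0])))
for nm,b in(("wide",(338,175,392,235)),("narrow",(345,100,392,145))):
    q=quad(hullup(R,b,122)); C,y,L,W=label(d,q); print(nm,q.round(1).tolist(),C,np.degrees(y),L,W[:,2])
E
```

```text
plate q [[297.5, 323.3], [356.1, 343.8], [338.8, 396.4], [278.5, 374.8]] ctr [[ 0.47628587 -0.27563804  0.008     ]] [ 0.47608597 -0.27590194  0.008     ] L [0.14659522 0.12698726 0.1472941  0.12754517]
-18.0524010051141
-107.94412243701362
162.16438687932725
71.74192666072841
wide [[371.8, 182.6], [379.6, 219.1], [353.1, 229.2], [346.1, 193.5]] [0.57240599 0.05933079 0.135     ] 10.504785977586495 [0.0909953  0.07078042 0.09117391 0.07119425] [0.15541149 0.15529288 0.11469289 0.11457428]
narrow [[386.0, 107.4], [375.0, 137.9], [350.8, 139.7], [362.0, 110.0]] [0.58824569 0.27836947 0.135     ] -18.138038876580186 [0.09030241 0.07124894 0.09073896 0.07140155] [0.15542117 0.15537674 0.11450942 0.11446499]
```

Run:
```python
from h import *
from scipy.spatial.transform import Rotation as Ro
from station import ctrl
s=cv2.imread("pics/side0.png"); d=load("side0")
f=lambda L:np.array(L)/5+[265,310]-.4
top=f([(200,140),(375,215),(335,305),(165,230)])
P=atz(d,top,.173); print("headtop",P.round(4).tolist(),P.mean(0),np.linalg.norm(np.roll(P,-1,0)-P,axis=1))
for i in range(4):
    e=P[(i+1)%4]-P[i]; print(np.degrees(np.arctan2(e[1],e[0])))
ft=f([(155,290),(340,380),(358,330)]);P=atz(d,ft,.020);print("foot",P.round(4).tolist())
for i in range(2):
    e=P[(i+1)]-P[i]; print(np.linalg.norm(e),np.degrees(np.arctan2(e[1],e[0])))
w=load("wrist0"); print("wristcam",-w["R"].T@w["tvec"], w["R"])
o=ctrl.get_obs(); print(Ro.from_euler('xyz',o["eef_rot"]).as_matrix().round(3))
```

```text
headtop [[0.4506, -0.2492, 0.173], [0.5223, -0.2779, 0.173], [0.5067, -0.3139, 0.173], [0.4376, -0.2858, 0.173]] [ 0.47927444 -0.28169488  0.173     ] [0.07725021 0.03928043 0.07464134 0.03884947]
-21.813157506054715
-113.38334450700484
157.84410341244512
70.44959318102339
foot [[0.426, -0.2973, 0.02], [0.5117, -0.3357, 0.02], [0.5196, -0.3132, 0.02]]
0.09391445595018294 -24.11736477677195
0.023839742582693665 70.69194802472808
wristcam [0.13621348 0.54015021 0.38391233] [[ 3.82547824e-01  9.23935690e-01  4.93086291e-05]
 [ 8.88828302e-01 -3.68026475e-01  2.73021544e-01]
 [ 2.52272496e-01 -1.04399971e-01 -9.62007918e-01]]
[[-0.     0.383  0.924]
 [-0.001  0.924 -0.383]
 [-1.    -0.001 -0.   ]]
```

play_rows --deltas '[[[-40, 0, 0, 0, 0, 0, 94], [-40, 0, 0, 0, 0, 0, 94], [-30, 0, 0, 0, 0, 0, 94], [-10, -31, 27.5, 0, 0, 0, 94], [0, -31, 27.5, 0, 0, 0, 94], [0, -31, 27.5, 0, 0, 0, 94], [0, -31, 27.5, 0, 0, 0, 94], [0, -31, 27.5, 0, 0, 0, 94], [0, -31, 27.5, 0, 0, 0, 94], [0, -31, 27.5, 0, 0, 0, 94]]]'

```text
time_s: 1.15
ee_pos: [0.3053, 0.2324, 0.3254]
eef_rot: [0.607, 1.571, 0.215]
force: [0.9, -0.4, -0.1]
grip_width: 0.0944
```

play_rows --deltas '[[[0, -31, 27.5, 0, 0, 0, 94], [0, -31, 27.5, 0, 0, 0, 94], [0, -31, 27.5, 0, 0, 0, 94], [0, -31, 27.5, 0, 0, 0, 94], [0, -31, 27.5, 0, 0, 0, 94], [0, -31, 27.5, 0, 0, 0, 94], [0, -31, 27.5, 0, 0, 0, 94], [0, -31, 27.5, 0, 0, 0, 94], [0, -31, 27.5, 0, 0, 0, 94], [0, -31, 27.5, 0, 0, 0, 94]]]'

```text
time_s: 2.15
ee_pos: [0.4408, -0.1595, 0.3253]
eef_rot: [2.332, 1.571, 1.939]
force: [-0.0, 0.6, 0.4]
grip_width: 0.0939
```

play_rows --deltas '[[[0, -33, 27, 0, 0, 0, 94], [0, -33, 27, 0, 0, 0, 94], [0, -32, 27, 0, 0, 0, 94], [0, 0, 0, 0, 0, 0, 94], [0, 0, 0, 0, 0, 0, 94]]]'

```text
time_s: 2.65
ee_pos: [0.4779, -0.2795, 0.3246]
eef_rot: [2.833, 1.569, 2.439]
force: [-0.6, 0.9, -0.0]
grip_width: 0.0939
```

Run:
```python
from h import *
from station import ctrl
d,i=grab("wrist","w1"); o=ctrl.get_obs(); print(o["ee_pos"],o["eef_rot"],o["qpos"])
print("cam",-d["R"].T@d["tvec"])
grab("side","s1")
```

```text
[ 0.47787649 -0.27876718  0.32523812] [2.6691437  1.57017114 2.2762877 ] [-5.94369488e-01  2.48446674e-01  1.31252620e+00  1.67329680e-04
  1.58122216e+00 -1.77230811e+00]
cam [ 0.40381282 -0.24752265  0.50372358]
```

View pics/w1.png

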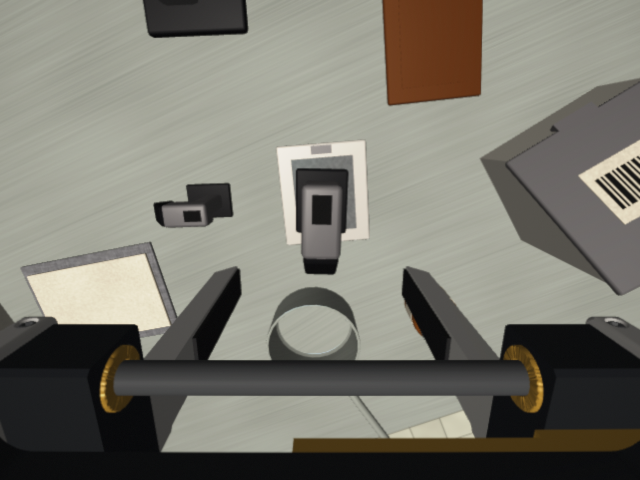

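View pics/s1.png

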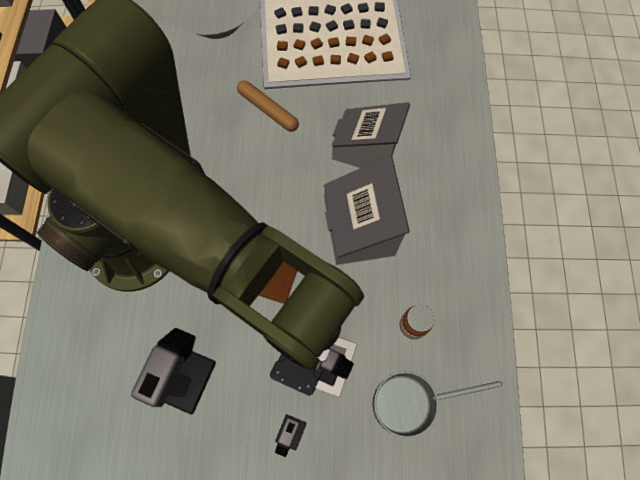

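Run:
```python
from h import *
s=cv2.imread("pics/w1.png")
cv2.imwrite("pics/c4.png",cv2.resize(s[130:280,265:380],None,fx=4.5,fy=4,interpolation=cv2.INTER_CUBIC) if 0 else cv2.resize(s[130:280,265:380],None,fx=4,fy=4,interpolation=cv2.INTER_CUBIC))
d=load("w1"); R=s[:,:,2]
q=quad(hullup(R,(268,135,376,255),170)); P=atz(d,q,.008)
print("plate",q.round(1).tolist(),atz(d,[inter(q)],.008)[0],np.linalg.norm(np.roll(P,-1,0)-P,axis=1))
e=[P[(i+1)%4]-P[i] for i in range(4)];print([round(float(np.degrees(np.arctan2(x[1],x[0]))),1) for x in e])
print(R[255,318],R[200,305],R[240,310:340:2],R[230,295:350])
```

```text
plate [[365.5, 140.1], [377.1, 254.4], [266.0, 254.4], [275.3, 147.7]] [ 0.47450156 -0.27957733  0.008     ] [0.17467958 0.17454317 0.16368625 0.12975523]
[-14.5, -112.6, 150.2, 72.1]
116 140 [128 126 124 124 122 122 121 120 121 119 119 118 117 105  84] [196 104  38  30  32  35  56  87 109 123 132 137 138 138 137 135 135 133
 132 132 130 129 128 127 127 126 125 126 125 124 125 124 124 123 123 122
 122 122 122 121 120 114  99  87  77  61  38  27  25  34 104 186 217 220
 220]
```

View pics/c4.png

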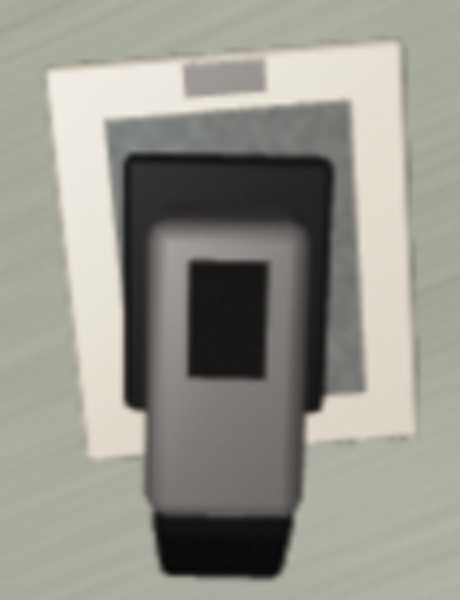

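Run:
```python
from h import *
s=cv2.imread("pics/w1.png"); d=load("w1"); R=s[:,:,2]
f=lambda L:np.array(L,float)/4+[265,130]-.4
def rep(n,P):
    P=np.array(P);print(n,P.round(4).tolist(),P.mean(0).round(4),np.linalg.norm(np.roll(P,-1,0)-P,axis=1).round(4),[round(float(np.degrees(np.arctan2(x[1],x[0]))),1) for x in np.roll(P,-1,0)-P])
rep("foot",atz(d,f([(126,154),(333,157),(323,412),(124,408)]),.020))
rep("plate",atz(d,f([(47,71),(402,40),(416,433),(90,459)]),.008))
rep("headtop",atz(d,f([(150,220),(308,222),(303,516),(145,513)]),.173))
rep("screen",atz(d,f([(189,261),(270,261),(267,378),(189,379)]),.173))
```

```text
foot [[0.4266, -0.2949, 0.02], [0.4559, -0.2272, 0.02], [0.5425, -0.265, 0.02], [0.5124, -0.3334, 0.02]] [ 0.4844 -0.2801  0.02  ] [0.0739 0.0945 0.0748 0.094 ] [66.6, -23.6, -113.8, 155.8]
plate [[0.3894, -0.3105, 0.008], [0.4283, -0.1889, 0.008], [0.5677, -0.2352, 0.008], [0.5288, -0.3561, 0.008]] [ 0.4785 -0.2727  0.008 ] [0.1277 0.1469 0.1269 0.1467] [72.3, -18.4, -107.8, 161.9]
headtop [[0.4364, -0.2809, 0.173], [0.4518, -0.2451, 0.173], [0.5231, -0.2747, 0.173], [0.5063, -0.3127, 0.173]] [ 0.4794 -0.2783  0.173 ] [0.039  0.0771 0.0415 0.0768] [66.7, -22.6, -113.7, 155.6]
screen [[0.4495, -0.276, 0.173], [0.4572, -0.2574, 0.173], [0.4848, -0.2694, 0.173], [0.4774, -0.2878, 0.173]] [ 0.4672 -0.2726  0.173 ] [0.0202 0.03   0.0199 0.0303] [67.4, -23.5, -111.8, 157.0]
```

play_rows --deltas '[[[30, 0, 1.5, 0.016, 0, 0, 94], [35, 0, 0, 0, 0, 0, 94], [35, 0, 0, 0, 0, 0, 94], [30, 0, 0, 0, 0, 0, 94], [25, 0, 0, 0, 0, 0, 94], [20, 0, 0, 0, 0, 0, 94], [15, 0, 0, 0, 0, 0, 94], [0, 0, 0, 0, 0, 0, 94], [0, 0, 0, 0, 0, 0, 94]]]' --grip_force 30

```text
time_s: 3.65
ee_pos: [0.4797, -0.2793, 0.1365]
eef_rot: [-0.15, 1.57, -0.558]
force: [0.3, 0.2, 0.1]
grip_width: 0.0939
```

Run:
```python
from h import *
from station import ctrl
grab("wrist","w2"); o=ctrl.get_obs(); print(o["ee_pos"],o["force"])
_,i=grab("scene","sc2"); cv2.imwrite("pics/c5.png",cv2.resize(i[120:320,120:320],None,fx=3,fy=3))
```

```text
[ 0.47985689 -0.27954556  0.13684063] [0.55399263 0.59045257 0.139894  ]
```

View pics/w2.png

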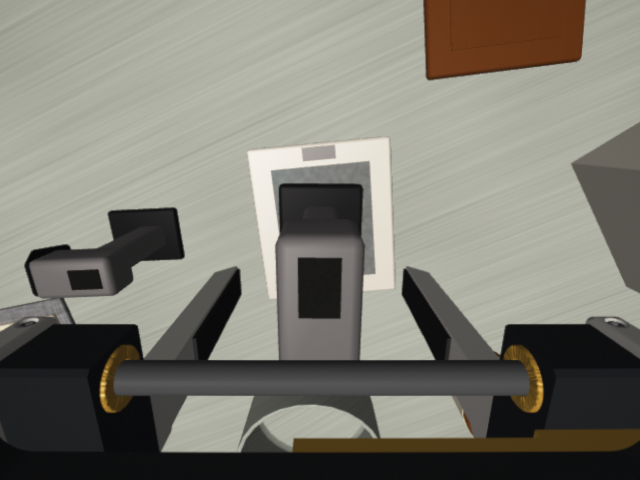

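View pics/c5.png

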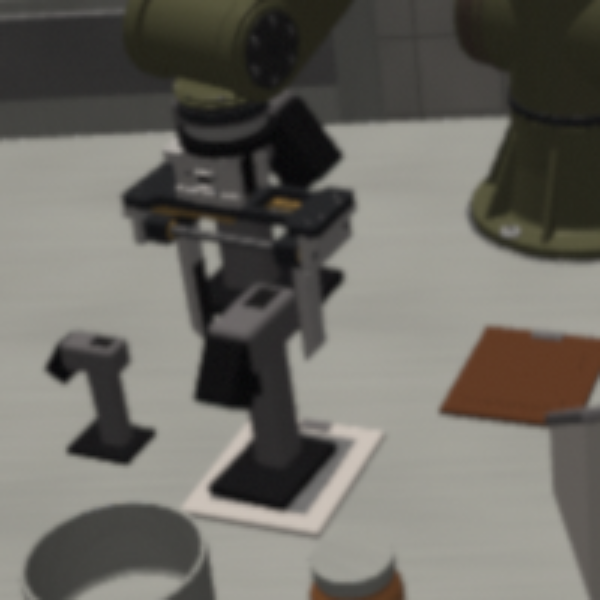

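play_rows --deltas '[[[2.5, 0, 0, 0, 0, 0, 70], [0, 0, 0, 0, 0, 0, 50], [0, 0, 0, 0, 0, 0, 40], [0, 0, 0, 0, 0, 0, 36], [0, 0, 0, 0, 0, 0, 30], [0, 0, 0, 0, 0, 0, 30], [0, 0, 0, 0, 0, 0, 30], [0, 0, 0, 0, 0, 0, 30]]]' --grip_force 30

```text
time_s: 4.55
ee_pos: [0.4794, -0.2798, 0.1329]
eef_rot: [-2.771, 1.571, 3.103]
force: [0.3, -0.7, -0.8]
grip_width: 0.0417
```

Run:
```python
from h import *
from station import ctrl
d,i=grab("wrist","w3"); o=ctrl.get_obs(); print(o["ee_pos"],o["force"],o["moment"],o["grip_width"])
f=cv2.resize(i[130:400,230:410],None,fx=2.2,fy=2.2); cv2.imwrite("pics/c6.png",f)
```

```text
[ 0.4793871  -0.27985426  0.13294996] [-0.48135801 -1.40490996 -0.49810442] [0.02714808 0.05624752 0.00085792] 0.04198960384586701
```

View pics/c6.png

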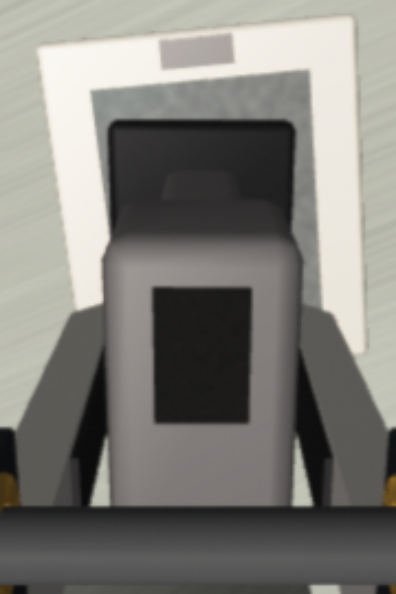

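Run:
```python
from h import *
d=load("w3"); f=lambda L:np.array(L,float)/2.2+[230,130]-.3
tz=np.array([np.cos(np.radians(-23.4)),np.sin(np.radians(-23.4))]); t=np.array([.4794,-.2798]); ty=np.array([-tz[1],tz[0]])
for n,p,z in(("foot",[(108,121),(295,121)],.02),("head",[(107,240),(299,240)],.173),("screen",[(153,288),(251,288),(249,423),(154,423)],.173)):
    P=atz(d,f(p),z); print(n,P.round(4).tolist(),"along",(P[:,:2]-t)@tz,"lat",(P[:,:2]-t)@ty)
P=atz(d,f([(38,47),(356,16)]),.008);print("plate back",P.round(4).tolist(),P.mean(0)+.075*np.array([np.cos(np.radians(-18.2)),np.sin(np.radians(-18.2)),0]))
```

```text
foot [[0.4262, -0.2955, 0.02], [0.4557, -0.2274, 0.02]] along [-0.04256546 -0.0425409 ] lat [-0.03551234  0.03864855]
head [[0.4365, -0.2801, 0.173], [0.4516, -0.2453, 0.173]] along [-0.03923402 -0.03921472] lat [-0.01730036  0.020599  ]
screen [[0.4493, -0.2759, 0.173], [0.4571, -0.2579, 0.173], [0.4852, -0.2699, 0.173], [0.4772, -0.2884, 0.173]] along [-0.02915154 -0.02913999  0.0013952   0.00137872] lat [-0.00840455  0.01130608  0.01144416 -0.00874961]
plate back [[0.389, -0.3106, 0.008], [0.4286, -0.1891, 0.008]] [ 0.4800574  -0.27327994  0.008     ]
```

play_rows --deltas '[[[-3, 0, 0, 0, 0, 0, 30], [-7, 0, 0, 0, 0, 0, 30], [-15, 0, 0, 0, 0, 0, 30], [-22, 0, 0, 0, 0, 0, 30], [-26, 0, 0, 0, 0, 0, 30], [-26, 0, 0, 0, 0, 0, 30], [-18, 0, 0, 0, 0, 0, 30], [-10, 0, 0, 0, 0, 0, 30], [-3, 0, 0, 0, 0, 0, 30], [0, 0, 0, 0, 0, 0, 30]]]'

```text
time_s: 5.6
ee_pos: [0.4793, -0.2798, 0.2625]
eef_rot: [2.956, 1.57, 2.548]
force: [0.3, 0.2, -3.8]
grip_width: 0.0417
```

Run:
```python
from h import *
from station import ctrl
from scipy.spatial.transform import Rotation as Ro
d,i=grab("wrist","w4"); o=ctrl.get_obs(); print(o["ee_pos"],o["force"],o["moment"],o["grip_width"],Ro.from_euler('xyz',o["eef_rot"]).as_matrix().round(4))
a=i[130:400,230:410]; b=cv2.imread("pics/w3.png")[130:400,230:410]
cv2.imwrite("pics/c7.png",cv2.resize(np.hstack([b,a]),None,fx=2,fy=2))
_,i=grab("scene","sc4"); cv2.imwrite("pics/c8.png",cv2.resize(i[80:320,120:320],None,fx=2.5,fy=2.5))
```

```text
[ 0.47918231 -0.27966632  0.26204604] [-0.63079946 -0.08013203 -4.48067441] [0.0221338  0.01730773 0.01611094] 0.04173352905377674 [[-1.200e-03  3.975e-01  9.176e-01]
 [ 8.000e-04  9.176e-01 -3.975e-01]
 [-1.000e+00  3.000e-04 -1.400e-03]]
```

View pics/c7.png

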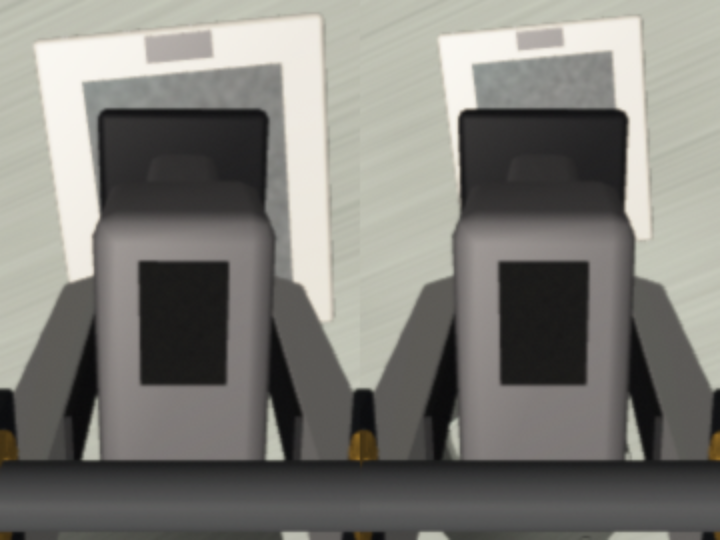

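View pics/c8.png

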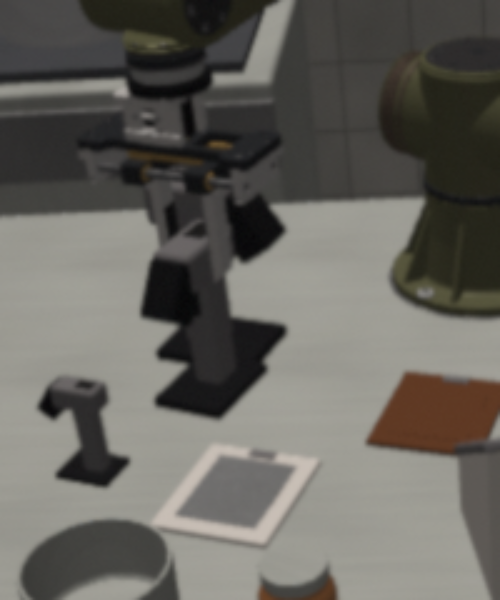

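play_rows --deltas '[[[0, 15, -8, 0, 0, 0, 30], [0, 25, -13, 0, 0, 0, 30], [0, 32, -17, 0, 0, 0, 30], [0, 35, -18, 0, 0, 0, 30], [0, 35, -18, 0, 0, 0, 30], [0, 35, -18, 0, 0, 0, 30], [0, 35, -18, 0, 0, 0, 30], [0, 32, -17, 0, 0, 0, 30], [0, 25, -13, 0, 0, 0, 30], [0, 15, -8, 0, 0, 0, 30]]]'

```text
time_s: 6.7
ee_pos: [0.4555, 0.042, 0.2625]
eef_rot: [3.0, 1.57, 2.593]
force: [0.2, -0.4, -4.5]
grip_width: 0.042
```

play_rows --deltas '[[[0, 0, 0, -0.03, 0, 0, 30], [0, 0, 0, -0.06, 0, 0, 30], [0, 0, 0, -0.08, 0, 0, 30], [0, 0, 0, -0.08, 0, 0, 30], [0, 0, 0, -0.08, 0, 0, 30], [0, 0, 0, -0.08, 0, 0, 30], [0, 0, 0, -0.08, 0, 0, 30], [0, 0, 0, -0.07, 0, 0, 30], [0, 0, 0, -0.032, 0, 0, 30], [0, 0, 0, 0, 0, 0, 30]]]'

```text
time_s: 7.7
ee_pos: [0.4562, 0.0392, 0.2626]
eef_rot: [-3.098, 1.57, -2.914]
force: [-0.6, -0.1, -4.4]
grip_width: 0.0422
```

Run:
```python
from h import *
from station import ctrl
from scipy.spatial.transform import Rotation as Ro
d,i=grab("wrist","w5"); o=ctrl.get_obs(); print(o["ee_pos"],o["force"],o["grip_width"],o["qpos"].round(2),Ro.from_euler('xyz',o["eef_rot"]).as_matrix().round(4))
grab("side","s5"); grab("scene","sc5")
```

```text
[0.45624508 0.03926449 0.26267998] [-0.59430047  0.58429707 -4.9420512 ] 0.041995068557204716 [ 0.01  0.05  1.68 -0.    1.41 -1.75] [[-5.000e-04 -1.818e-01  9.833e-01]
 [-1.000e-04  9.833e-01  1.818e-01]
 [-1.000e+00  0.000e+00 -5.000e-04]]
```

View pics/w5.png

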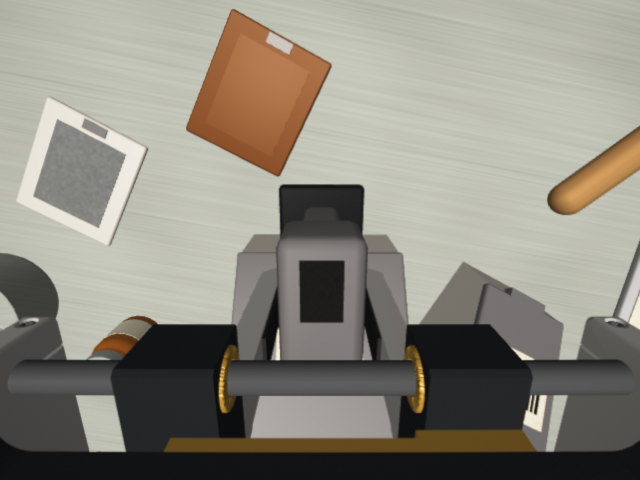

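View pics/s5.png

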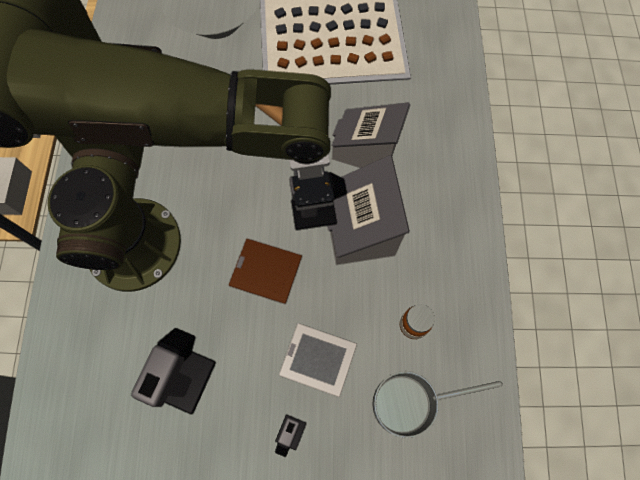

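View pics/sc5.png

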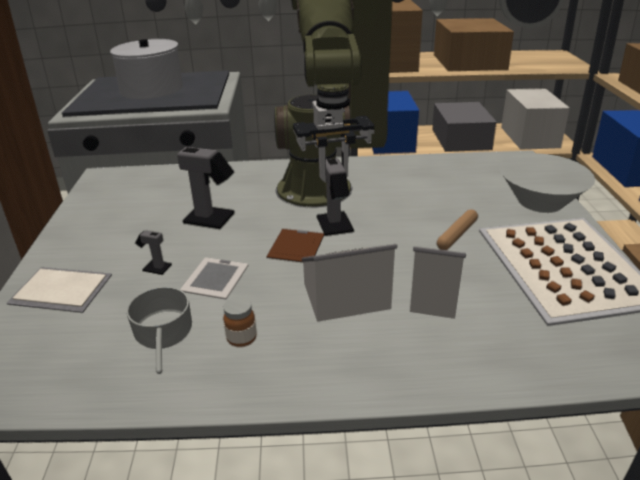

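Run:
```python
import cv2
s=cv2.imread("pics/w5.png")
cv2.imwrite("pics/c9.png",cv2.resize(s[170:350,220:420],None,fx=4,fy=3.3,interpolation=cv2.INTER_CUBIC) if 0 else cv2.resize(s[175:325,220:420],None,fx=4,fy=4,interpolation=cv2.INTER_CUBIC))
```

```text
(no output)
```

View pics/c9.png

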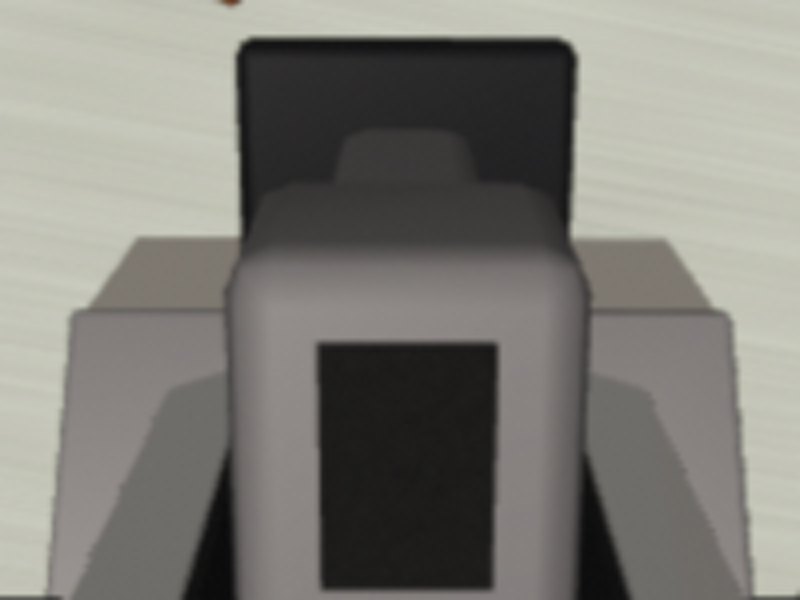

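Run:
```python
from h import *
d=load("w5"); f=lambda L:np.array(L,float)/4+[220,175]-.4
yaw=np.radians(10.48); tz=np.array([np.cos(yaw),np.sin(yaw)]); ty=np.array([-tz[1],tz[0]]); t=np.array([.4560,.0393])
C=np.array([.5724,.0593])
print("label side: along/lat rel TCP",(C-t)@tz,(C-t)@ty)
for n,p,z in(("foot",[(238,40),(575,40)],.1505),("binbase",[(138,238),(666,240)],0),("lidfront",[(70,312),(733,312)],.082),("head",[(228,262),(588,262)],.3027)):
    P=atz(d,f(p),z)[:,:2]; e=P[1]-P[0]; r=P.mean(0)-t
    print(n,P.round(4).tolist(),"len",np.linalg.norm(e),"yaw",np.degrees(np.arctan2(-e[0],e[1])),"along",r@tz,"lat",r@ty)
s=cv2.imread("pics/s5.png");d=load("side0")
q=quad(hullup(s[:,:,2],(338,175,392,235),122)); print(q.round(1).tolist(),label(d,q)[:2])
q=quad(hullup(s[:,:,2],(270,315,365,403),146)); P=atz(d,q,.008);e=np.roll(P,-1,0)-P;print("plate",P.mean(0),np.degrees(np.arctan2(e[:,1],e[:,0])))
```

```text
label side: along/lat rel TCP 0.11809611460119895 -0.001505893787916257
foot [[0.4215, -0.0025], [0.4081, 0.0696]] len 0.0733030482044402 yaw 10.55958222070039 along -0.04156575235185001 lat 0.0018284185736653713
binbase [[0.5179, -0.041], [0.4853, 0.1377]] len 0.18159970439499742 yaw 10.327018422904269 along 0.04647703708984619 lat 0.0005836614152213606
lidfront [[0.5171, -0.0447], [0.4825, 0.1408]] len 0.18864920577801159 yaw 10.550248723531146 along 0.044640040735699604 lat 0.0006153152831422949
head [[0.4224, 0.0151], [0.4153, 0.0535]] len 0.03913227753592614 yaw 10.551889304803254 along -0.03745355010953027 lat 0.0018561282488775911
[[372.0, 182.2], [380.0, 219.2], [353.0, 229.6], [345.8, 193.3]] (array([0.57245761, 0.0594102 , 0.135     ]), np.float64(0.18361494080533447))
plate [ 0.47589367 -0.2758461   0.008     ] [ -18.20122714 -107.94468507  161.88379277   71.93169374]
```

play_rows --deltas '[[[4, -1, -0.5, 0, 0, 0, 30], [7, 0, 0, 0, 0, 0, 30], [8, 0, 0, 0, 0, 0, 30], [6, 0, 0, 0, 0, 0, 30], [2.8, 0, 0, 0, 0, 0, 30], [0, 0, 0, 0, 0, 0, 30], [0, 0, 0, 0, 0, 0, 30]]]'

```text
time_s: 8.55
ee_pos: [0.4563, 0.0385, 0.2353]
eef_rot: [-0.146, 1.57, 0.037]
force: [0.6, -0.4, -4.2]
grip_width: 0.042
```

Run:
```python
from h import *
from station import ctrl
from scipy.spatial.transform import Rotation as Ro
d,i=grab("wrist","w6"); o=ctrl.get_obs(); R=Ro.from_euler('xyz',o["eef_rot"]).as_matrix(); print(o["ee_pos"],o["force"],o["grip_width"],R.round(4))
grab("side","s6"); _,c=grab("scene","sc6")
cv2.imwrite("pics/c10.png",cv2.resize(i[175:325,220:420],None,fx=4,fy=4,interpolation=cv2.INTER_CUBIC))
cv2.imwrite("pics/c11.png",cv2.resize(c[80:330,260:440],None,fx=2.4,fy=2.4,interpolation=cv2.INTER_CUBIC))
# predicted beam
x=R[:,2];x=x/np.linalg.norm(x); z=-R[:,0]; t=o["ee_pos"]; org=t+.0005*x-.125*z
w=org+.061*x+.107*z; b=np.cos(.9599)*x-np.sin(.9599)*z
for C in([.5724,.0594,.135],[.5724,.0610,.135]):
    C=np.array(C); y=.1834; n=np.array([-np.sin(.6109)*np.cos(y),-np.sin(.6109)*np.sin(y),np.cos(.6109)])
    s=((C-w)@n)/(b@n); hit=w+s*b; print("dist",s,"miss mm",(hit-C)*1000,"angle",np.degrees(np.arccos(-b@n)))
```

```text
[0.45631481 0.03854983 0.23541756] [ 0.51961532 -0.76655474 -3.32615833] 0.041678412630989634 [[ 5.000e-04 -1.822e-01  9.833e-01]
 [ 0.000e+00  9.833e-01  1.822e-01]
 [-1.000e+00 -1.000e-04  5.000e-04]]
dist 0.09990535924897824 miss mm [0.78088153 0.8023152  0.64011177] angle 0.029161681547613318
dist 0.10007273589955747 miss mm [ 0.87534967 -0.78018697  0.50305507] angle 0.029161681547613318
```

View pics/c10.png

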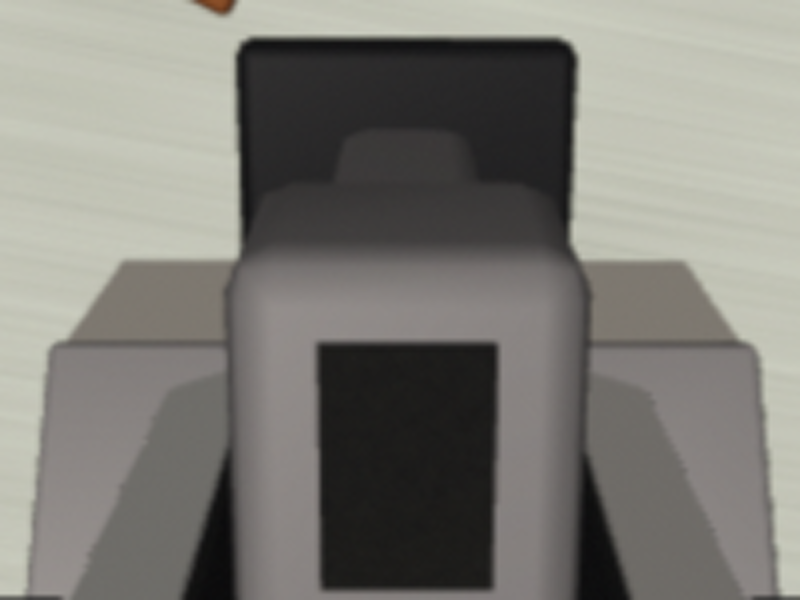

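View pics/c11.png

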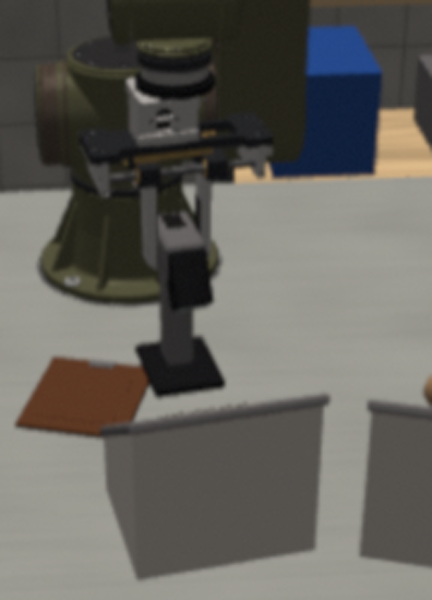

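play_rows --deltas '[[[0, 0, 0, 0, 0, 0, 30], [0, 0, 0, 0, 0, 0, 30], [0, 0, 0, 0, 0, 0, 30], [0, 0, 0, 0, 0, 0, 30], [0, 0, 0, 0, 0, 0, 30], [0, 0, 0, 0, 0, 0, 30], [0, 0, 0, 0, 0, 0, 30], [0, 0, 0, 0, 0, 0, 30], [0, 0, 0, 0, 0, 0, 30], [0, 0, 0, 0, 0, 0, 30]]]'

```text
time_s: 9.7
ee_pos: [0.4562, 0.0385, 0.2351]
eef_rot: [-3.033, 1.571, -2.85]
force: [0.8, 0.2, -4.2]
grip_width: 0.042
```

play_rows --deltas '[[[0, 0, 0, 0, 0, 0, 30], [0, 0, 0, 0, 0, 0, 30], [0, 0, 0, 0, 0, 0, 30], [0, 0, 0, 0, 0, 0, 30], [0, 0, 0, 0, 0, 0, 30], [0, 0, 0, 0, 0, 0, 30], [0, 0, 0, 0, 0, 0, 30], [0, 0, 0, 0, 0, 0, 30], [0, 0, 0, 0, 0, 0, 30], [0, 0, 0, 0, 0, 0, 30]]]'

```text
time_s: 10.7
ee_pos: [0.4562, 0.0385, 0.2351]
eef_rot: [3.061, 1.571, -3.039]
force: [1.3, -0.1, -3.3]
grip_width: 0.0416
```

play_rows --deltas '[[[0, 0, 0, 0, 0, 0, 30], [0, 0, 0, 0, 0, 0, 30], [0, 0, 0, 0, 0, 0, 30], [0, 0, 0, 0, 0, 0, 30], [0, 0, 0, 0, 0, 0, 30], [0, 0, 0, 0, 0, 0, 30]]]'

```text
time_s: 11.3
ee_pos: [0.4562, 0.0385, 0.2351]
eef_rot: [2.793, 1.571, 2.976]
force: [0.8, 0.2, -4.3]
grip_width: 0.0419
```

play_rows --deltas '[[[-8, 0, 0, 0, 0, 0, 30], [-14, 0, 0, 0, 0, 0, 30], [-8, 0, 0, 0.03, 0, 0, 30], [0, 0, 0, 0.07, 0, 0, 30], [0, 0, 0, 0.09, 0, 0, 30], [0, 0, 0, 0.09, 0, 0, 30], [0, 0, 0, 0.09, 0, 0, 30], [0, 0, 0, 0.08, 0, 0, 30], [0, 0, 0, 0.05, 0, 0, 30], [0, 0, 0, 0, 0, 0, 30]]]'

```text
time_s: 12.3
ee_pos: [0.4562, 0.0385, 0.2655]
eef_rot: [0.388, 1.57, 0.069]
force: [-1.2, 0.1, -4.1]
grip_width: 0.0419
```

play_rows --deltas '[[[0, -12, 5, 0, 0, 0, 30], [0, -24, 9, 0, 0, 0, 30], [0, -33, 13, 0, 0, 0, 30], [0, -36, 14, 0, 0, 0, 30], [0, -36, 14, 0, 0, 0, 30], [0, -36, 14, 0, 0, 0, 30], [0, -36, 14, 0, 0, 0, 30], [0, -33, 13, 0, 0, 0, 30], [0, -24, 9, 0, 0, 0, 30], [0, -20, 8, 0, 0, 0, 30]]]'

```text
time_s: 13.3
ee_pos: [0.4726, -0.2747, 0.265]
eef_rot: [-2.607, 1.57, -2.924]
force: [0.4, -0.0, -4.3]
grip_width: 0.0418
```

play_rows --deltas '[[[15, 0, 0, 0, 0, 0, 30], [25, 0, 0, 0, 0, 0, 30], [25, 0, 0, 0, 0, 0, 30], [20, 0, 0, 0, 0, 0, 30], [10, 0, 0, 0, 0, 0, 30], [5, 0, 0, 0, 0, 0, 30], [0, 0, 0, 0, 0, 0, 30], [0, 0, 0, 0, 0, 0, 30]]]'

```text
time_s: 14.1
ee_pos: [0.4735, -0.2726, 0.1661]
eef_rot: [-0.309, 1.569, -0.626]
force: [0.6, -0.6, -4.6]
grip_width: 0.0422
```

Run:
```python
from h import *
from station import ctrl
from scipy.spatial.transform import Rotation as Ro
d,i=grab("wrist","w7"); o=ctrl.get_obs(); R=Ro.from_euler('xyz',o["eef_rot"]).as_matrix(); print(o["ee_pos"],o["force"],o["grip_width"],R.round(4),np.degrees(np.arctan2(R[1,2],R[0,2])))
_,c=grab("scene","sc7"); _,s=grab("side","s7")
cv2.imwrite("pics/c12.png",cv2.resize(i[120:290,210:430],None,fx=3.5,fy=3.5,interpolation=cv2.INTER_CUBIC))
cv2.imwrite("pics/c13.png",np.hstack([cv2.resize(c[140:320,150:290],(400,514),interpolation=cv2.INTER_CUBIC),cv2.resize(s[300:410,260:380],(400,367),interpolation=cv2.INTER_CUBIC) if 0 else cv2.resize(s[300:441,260:370],(400,514),interpolation=cv2.INTER_CUBIC)]))
```

```text
[ 0.47355276 -0.2725518   0.16617175] [-0.33487583 -0.10582158 -4.36424225] 0.04224104688948189 [[ 1.300e-03  3.114e-01  9.503e-01]
 [-9.000e-04  9.503e-01 -3.114e-01]
 [-1.000e+00 -4.000e-04  1.500e-03]] -18.142095980436164
```

View pics/c12.png

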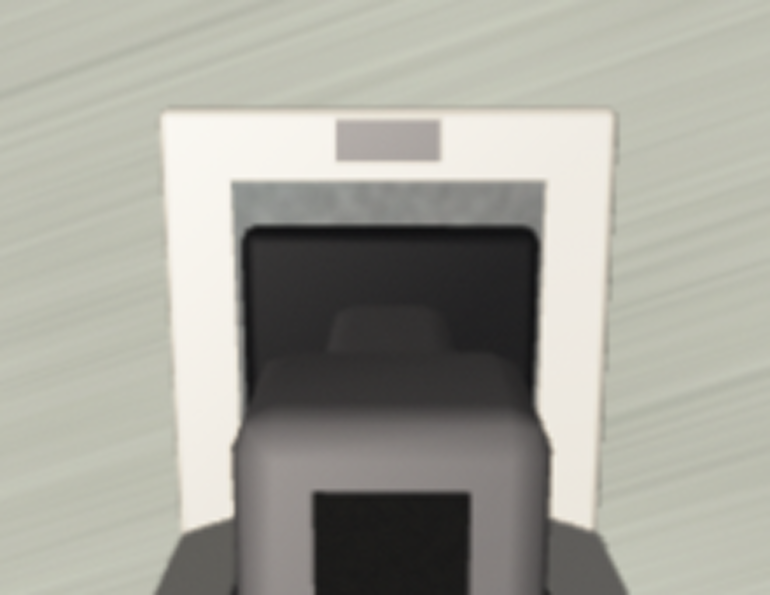

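View pics/c13.png

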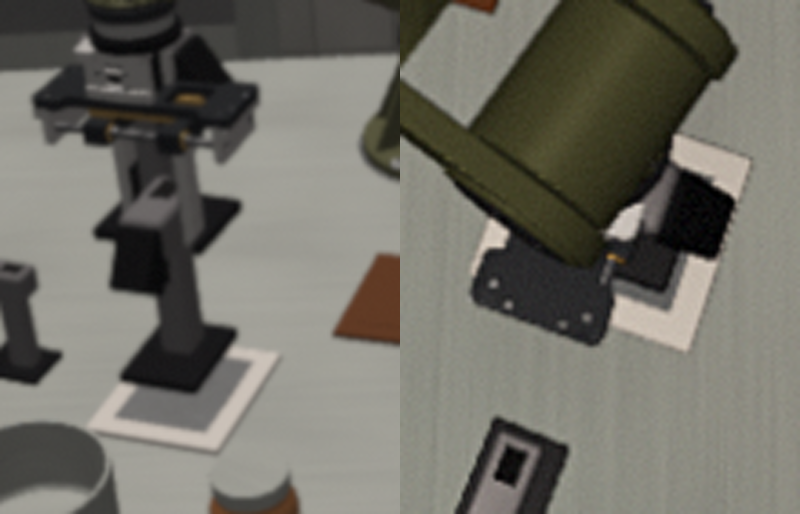

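Run:
```python
from h import *
d=load("w7"); f=lambda L:np.array(L,float)/3.5+[210,120]-.35
yaw=np.radians(-18.15); tz=np.array([np.cos(yaw),np.sin(yaw)]); ty=np.array([-tz[1],tz[0]]); t=np.array([.4735,-.2726])
for n,p,z in(("foot",[(243,226),(539,226)],.0532),("plateback",[(161,109),(616,109)],.008)):
    P=atz(d,f(p),z)[:,:2]; e=P[1]-P[0]; r=P.mean(0)-t
    print(n,np.linalg.norm(e),"yaw",np.degrees(np.arctan2(-e[0],e[1])),"along",r@tz,"lat",r@ty)
```

```text
foot 0.07374202719276061 yaw -18.133003611248068 along -0.042658052495701884 lat 0.0017478230212624574
plateback 0.12746944299085328 yaw -18.129795989221886 along -0.06943354671946098 lat 0.001091503440430572
```

play_rows --deltas '[[[8, -0.5, 0, 0, 0, 0, 30], [10, 0, 0, 0, 0, 0, 30], [7, 0, 0, 0, 0, 0, 30], [4, 0, 0, 0, 0, 0, 30], [2, 0, 0, 0, 0, 0, 30], [0.5, 0, 0, 0, 0, 0, 30], [0, 0, 0, 0, 0, 0, 30], [0, 0, 0, 0, 0, 0, 30]]]'

```text
time_s: 15.05
ee_pos: [0.4732, -0.2728, 0.1339]
eef_rot: [-0.306, 1.57, -0.623]
force: [-0.6, 0.1, -3.6]
grip_width: 0.0417
```

play_rows --deltas '[[[0.5, 0, 0, 0, 0, 0, 30], [0.5, 0, 0, 0, 0, 0, 30], [0, 0, 0, 0, 0, 0, 30], [0, 0, 0, 0, 0, 0, 30]]]'

```text
time_s: 15.45
ee_pos: [0.4732, -0.2728, 0.133]
eef_rot: [-0.286, 1.57, -0.603]
force: [-0.5, -0.9, -0.6]
grip_width: 0.0416
```

play_rows --deltas '[[[0.2, 0, 0, 0, 0, 0, 30], [0, 0, 0, 0, 0, 0, 30]]]'

```text
time_s: 15.65
ee_pos: [0.4732, -0.2728, 0.1329]
eef_rot: [-0.251, 1.57, -0.568]
force: [-1.2, 0.1, 4.9]
grip_width: 0.042
```

play_rows --deltas '[[[0, 0, 0, 0, 0, 0, 44], [0, 0, 0, 0, 0, 0, 50], [0, 0, 0, 0, 0, 0, 60], [0, 0, 0, 0, 0, 0, 75], [0, 0, 0, 0, 0, 0, 94], [0, 0, 0, 0, 0, 0, 94], [0, 0, 0, 0, 0, 0, 94], [0, 0, 0, 0, 0, 0, 94]]]'

```text
time_s: 16.45
ee_pos: [0.4731, -0.2727, 0.1325]
eef_rot: [-0.927, 1.571, -1.244]
force: [0.5, 0.5, -0.3]
grip_width: 0.0929
```

Run:
```python
from h import *
from station import ctrl
d,i=grab("wrist","w8"); o=ctrl.get_obs(); print(o["ee_pos"],o["force"],o["grip_width"])
```

```text
[ 0.47304527 -0.27271679  0.13243393] [-0.76386004  0.70292928  1.00406481] 0.09348378434843992
```

View pics/w8.png

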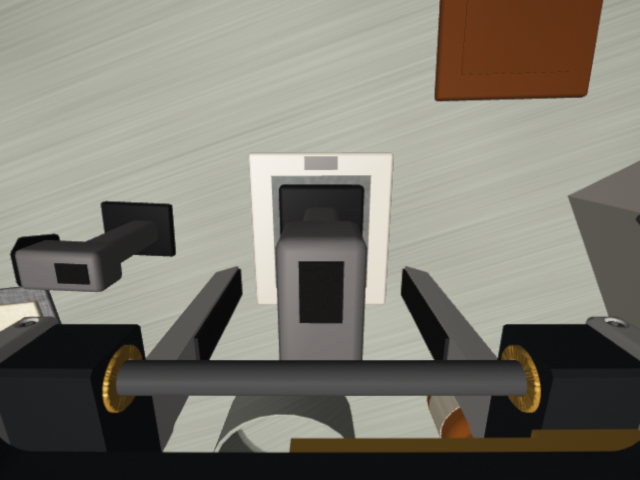

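play_rows --deltas '[[[-10, 0, 0, 0, 0, 0, 94], [-20, 0, 0, 0, 0, 0, 94], [-30, 0, 0, 0, 0, 0, 94], [-35, 0, 0, 0, 0, 0, 94], [-35, 0, 0, 0, 0, 0, 94], [-30, 0, 0, 0, 0, 0, 94], [-10, 20, 0, 0, 0, 0, 94], [0, 35, 0, 0, 0, 0, 94], [0, 40, 0, 0, 0, 0, 94], [0, 40, 0, 0, 0, 0, 94]]]'

```text
time_s: 17.5
ee_pos: [0.5152, -0.1432, 0.3034]
eef_rot: [-0.032, 1.57, -0.35]
force: [0.5, -0.4, -0.2]
grip_width: 0.094
```

play_rows --deltas '[[[0, 40, 0, 0, 0, 0, 94], [0, 30, 0, 0, 0, 0, 94], [0, 15, 0, 0, 0, 0, 94], [0, 0, 0, 0, 0, 0, 94], [0, 0, 0, 0, 0, 0, 94]]]'

```text
time_s: 18.0
ee_pos: [0.5414, -0.0645, 0.3027]
eef_rot: [-0.952, 1.57, -1.269]
force: [-0.4, -0.4, 0.3]
grip_width: 0.094
```

Run:
```python
from h import *
from station import ctrl
_,s=grab("side","s9"); _,c=grab("scene","sc9"); o=ctrl.get_obs(); print(o["time_s"],o["ee_pos"],o["force"])
cv2.imwrite("pics/c14.png",cv2.resize(s[310:410,265:375],None,fx=5,fy=5,interpolation=cv2.INTER_CUBIC))
cv2.imwrite("pics/c15.png",cv2.resize(c[205:305,120:260],None,fx=5,fy=5,interpolation=cv2.INTER_CUBIC))
s0=cv2.imread("pics/side0.png"); print("bin diff",np.abs(s[95:270,320:415].astype(int)-s0[95:270,320:415]).mean(), np.abs(s[300:440,370:520].astype(int)-s0[300:440,370:520]).mean())
```

```text
18.1 [ 0.54132746 -0.0649768   0.30259319] [-0.49793788  0.21973898  0.15476075]
bin diff 28.470556390977443 21.35552380952381
```

View pics/c14.png

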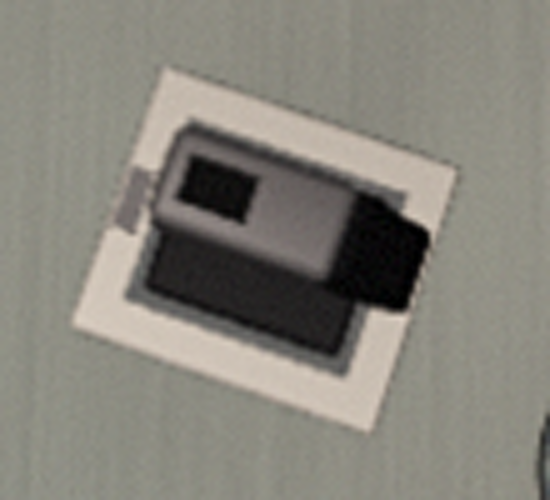

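View pics/c15.png

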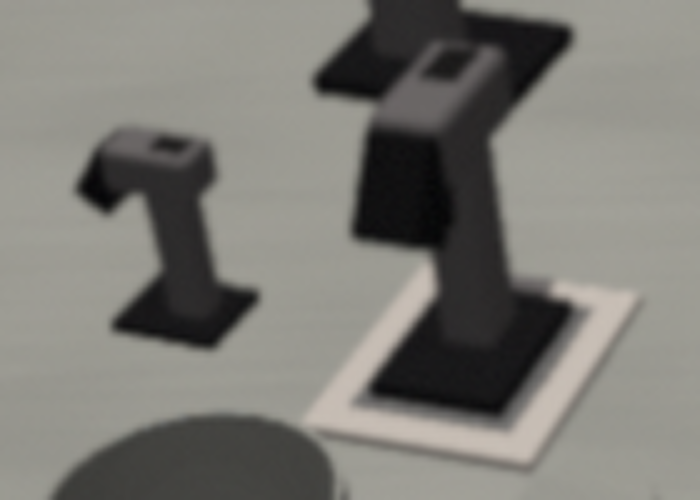

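View pics/s9.png

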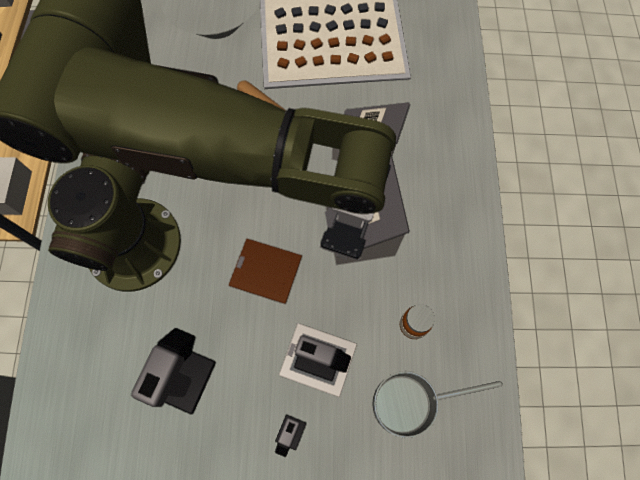

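Run:
```python
import cv2,numpy as np
from station import ctrl
def pc(a,b,x0,y0,x1,y1):
    f=lambda n:cv2.GaussianBlur(cv2.cvtColor(cv2.imread(f"pics/{n}.png"),cv2.COLOR_BGR2GRAY),(3,3),0)[y0:y1,x0:x1].astype(np.float32)
    return cv2.phaseCorrelate(f(a),f(b),cv2.createHanningWindow((x1-x0,y1-y0),cv2.CV_32F))
print("jar/pan",pc("side0","s9",370,295,520,445)); print("bins scene",pc("scene0","sc9",300,240,470,325)); print("pin",pc("scene0","sc9",430,200,485,255)); print("bins side s5",pc("side0","s5",335,100,415,270))
o=ctrl.get_obs();print(o["time_s"],np.abs(o["joint_vel"]).max())
```

```text
jar/pan ((-0.05493599544843164, 0.01647054662852554), 0.8796537573920356)
bins scene ((-0.010491586835300382, 0.058364207772122256), 1.016015522568314)
pin ((0.07736042399548282, 0.04686960973620202), 1.1403537689314949)
bins side s5 ((0.08336981145237843, -0.12095758461751416), 0.7816541353861491)
18.1 0.0039332697570608295
```

```bash
python3 -c "
from station import hand_in
print(hand_in())"
```

```text
the job is handed in; nothing more can be done
None
```

I gripped the mid-sized scanner on the white plate with the grey field, aimed it at the wide bin's label, held it still, set it back on its plate and let go. I handed the job in at about 18 s of robot time; no verdict is reported.

- **Scan pose:** I worked this out from the arm pose and the measured label, with no direct sight of the beam. The beam lands about 1 mm from the label's middle, about 0.03° off square, with the window about 100 mm away. It held still for at least 2.6 s.
- **Put-down:** I lowered it until the wrist force showed contact, then opened the jaws slowly. It stands upright in the grey field, lined up with the plate, with its foot within about 1 mm of the plate's middle. It started about 9 mm off centre and 5° turned, so I corrected both.
- **Other objects:** Between the first and later pictures, the bins, saucepan, jar and rolling pin shifted by no more than about 0.15 pixel. The arm was clear of everything and at rest at hand-in.
- **Disagreements:** The side and wrist cameras differed by about 2–3 mm on the plate and scanner positions. I corrected for this by comparing both with the gripped scanner. A plain pixel difference of the bins and of the jar and saucepan area came out high. The shift measurement shows no movement, so I put that down to the arm partly covering the bins, and probably brightness and image noise.

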